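# Lock the bayonet cap on the filter housing

### The arm

A 6-joint arm with a two-finger parallel gripper is mounted at the origin on a cart in front of the work surface, level with it; the furniture and walls round the work are solid. World frame = base frame: x ahead of the robot, y to its left, z up, the work surface at z = 0. Lengths are in m, angles in rad, forces in N, time in s.
With the tool pointing down it reaches from about 0.375 to 0.9 m from the base axis. Payload 3.1 kg.
Tool frame: the origin (TCP) lies midway between the tips of the shut fingers; the grasp point (between the pads) lies 19 mm behind it; z points along the fingers, y is the line along which they close (so a half turn about z gives the same grasp; the last joint's range is limited). The gripper opens to 85 mm and grips with 20 to 120 N. Pads are 22 mm wide; open, the fingers measure 114 mm over their backs; the gripper's body (76 mm by 85 mm) begins 54 mm behind the grasp point. The pads swing forward as they close: fully open they stand 13 mm farther back than shut.
Start: joints at [-1.395, 0.527, 1.433, -0, 1.181, -0.178], TCP at [0.217, -0.586, 0.231] pointing down, gripper open.
Joint ranges: [-3.08, 3.08], [-0.75, 2.2], [0.22, 2.44], [-1.43, 4.57], [0, 2.65], [-2.85, 2.85]. Speed limits (rad/s): [2.79, 2.79, 3.14, 3.14, 3.14, 3.14].

### API

Orientations are given as a unit quaternion [x, y, z, w].
In Python, from bench import ctrl gives the robot as it stands.
- The arm moves only by the tool play_rows, never from a script. Its argument "steps" is a list of rows, each an object with "grip": the closure, from 0 (fully open) to 1 (shut); "slide": the shift along the world's x, y, z in m, a list of three; "turn": the turn, a rotation vector about the world's x, y, z in degrees, a list of three. In form: [{"grip": grip, "slide": [dx, dy, dz], "turn": [rx, ry, rz]}, ...]. A call has 1 to 20 rows; each row shifts and turns the commanded pose from where the row before left it; what a row does not reach is not made up. A row lasts 1/12 s, in which the tool goes at most 41.7 mm and 7.16 degrees, less where a joint would pass 70% of its speed; a pose out of reach is approached as far as the arm can. A call is refused whole if a number of a shift passes 0.0417 or a number of a turn 7.16, either way. A call with a gripper value outside its range is refused whole. The fingers move at their own pace and stop on an object; "grip_force" is the grip in N (left out, the last holds). Time passes only in rows, so rows that do not move let the fingers close. It gives the time, the measured TCP pose, the force, the opening and the grip force at its end, in the units of the state.
- ctrl.read_state(): the state, without advancing time (a new reading comes with each control period).
- ctrl.capture(name): name is "scene" or "top" or "wrist"; returns the picture (384x512x3 uint8, red, green, blue); there is no depth.
- ctrl.camera_model(name): a dict with "mtx" (3x3 intrinsics, pixels), "k1" (the pictures are not rectified: a ray, as slopes to the right and down, at radius r is drawn at 1 + k1 r^2 times it, then the intrinsics apply), "rvec" (rotation vector, rad) and "tvec" (3), from world to camera coordinates, as OpenCV has them. Camera axes: x right, y down, z forward; pixel columns grow to the right and rows downward; lengths in m; the calibration is good to about 2 mm. A picture is of the moment at which its call begins: read the wrist's pose just before it. camera_model takes no time and is no camera call; for the wrist camera it gives the pose at the moment of the call.
- ctrl.job_done(): hands the job in; it is judged then, once.
Trained networks look in the newest picture that a camera, given by its name, has taken for a name from the list of things; names that differ only in an ending like _2 or _b are one class to them, and where a whole thing is asked for, a point or a joint stands for the part that bears it (a point fixed in the world has none). Each returns a list of dicts, best first, with "confidence" (0 to 1); they miss things now and then, are a little off and sometimes report something else, mostly with a low value. They report only what shows in the picture. A call takes as long as a camera call.
- ctrl.search_frame(query, camera): "bbox" ([centre column, centre row, width, height] in pixels, round what is visible of it).
- ctrl.cut_out(query, camera): "pixels" (384x512 bool, what is visible of it) and "bbox" ([centre column, centre row, width, height] in pixels, round what is visible of it).
The state is a dict: "clock": time; "joint_positions": joint angles; "joint_vel": joint speeds; "tau": joint torques, N m; "tool_pos": TCP position; "orientation": TCP orientation; "wrist_force": force on the tool from outside, world axes, zero at the start; "torque": the same for the moment, N m; "width": finger opening in m; "finger_force": force on a finger pad.
Only numpy, scipy, OpenCV 4.12 (cv2) and the standard library are available. Lean on these libraries where they do the work, as an engineer would, in place of code of your own. Each camera call takes 0.05 s, during which the arm holds its last target. There are 200 camera calls.

### The job

Close the filter housing with its bayonet cap: set the cap's two lugs into the two slots of the housing's ring (feel for them with a light touch, the ring sits turned well off the housing's own direction), push the cap down against the spring until its disc almost meets the rim, twist it clockwise, seen from above, to the stop and let go, so that the spring lifts the lugs into their pockets and the cap stays locked and level. Be gentle: never press or twist the cap against the housing with more than about 80 N in all, and do not push the nozzle holder, brass fitting, drift punch or marker about.

Things in the scene. Friction and masses are not known exactly. Their poses are not given: they have to be found in the camera images.
- bayonet_cap: Loose aluminium cap, 0.16 kg, standing upright on the bench, 63 mm tall. Origin: centre of its underside; z up along its axis. From below: round plug, diameter 40 mm, z 0 to 27 (foot tapered to 35 mm over the lowest 3 mm), with two lugs; disc, diameter 60 mm, z 27 to 33; black grip bar. Half a turn about z makes no difference.
- cap_bar (a point): Centre of the cap's black grip bar, 48 mm above the cap's origin. The bar is 50 mm long along the cap's x axis, 14 mm thick along y, and stands from z 33 to 63 mm on the disc. It points along the lugs.
- cap_lug (a point): Centre of the lug on the cap's +x side, 11 mm above the cap's origin; the other lies opposite at -x. Each is 9 mm wide along y, 6 mm high (z 8 to 14) and reaches 27.5 mm from the axis.
- filter_housing: Housing fixed to the bench: square foot 96 mm wide, 8 mm thick; on it a round pot, diameter 72 mm, 75 mm high, whose top is a flat steel ring with two slots. Origin: on the pot's axis, at the bench; z up. The ring is clamped at an angle that is not measured: the line through its slots lies 11 to 81 degrees anticlockwise (seen from above) of this body's x axis; see it in a picture or feel for it.
- rim (a point): Centre of the ring's top, 75 mm above the bench (axes of the housing, not of the slots). Bore 44 mm, widening to 60 mm under the lip. Two opposite slots through the lip, 38 degrees wide each: a lug passes when within 6 degrees of the slot's middle. Elsewhere the lugs rest on the rim with the cap's origin 67 mm above the bench and the plug's foot already in the bore.
- lip (a point): On the axis, at the lip's underside, 8 mm below the rim. Below it the lugs turn clockwise seen from above (negative about z): 60 degrees from slot middle to pocket middle, hard stop 6 degrees further; anticlockwise a wall blocks them. The pockets are 3 mm deep hollows in the lip's underside, 38 degrees wide. To turn, the cap's origin must be 48 to 52 mm above the bench (disc meets rim at 48).
- spring_top (a point): On the axis, top of the spring plate at rest, 63 mm above the bench. It pushes the cap up with 4.5 N at first touch and 0.5 N more per mm down. When let go, the cap's origin rises to 56 mm above the bench in the pockets (locked), 53 mm under the lip between slot and pocket, 63 mm in the slots (sprung out).
- nozzle_holder: Bystander: grey injector nozzle holder lying on the bench, 112 mm long, 20 mm high; origin at the middle of its underside. To be left alone.
- brass_fitting: Bystander: brass hex pipe fitting standing on the bench, 19x22x35 mm; origin at the middle of its underside. To be left alone.
- drift_punch: Bystander: brass-coloured tapered punch lying on the bench, 104 mm long, 13 mm thick; origin at the middle of its underside. To be left alone.
- marker: Bystander: black and blue marker pen lying on the bench, 127 mm long, 14 mm thick; origin at the middle of its underside. To be left alone.

How it is judged:
On the way:
1. the cap's lugs are pushed through the slots to below the lip (cap origin less than 52.5 mm above the housing's origin, within 4 mm of its axis) (z of bayonet_cap in the frame of filter_housing below 0.0525 m and horizontal distance between bayonet_cap and filter_housing below 0.004 m), for 0.1 s.
At the end, for the whole second after the job is handed in: The cap is released and at rest in the housing with its lugs lifted into the pockets: its origin 54.5 to 57.5 mm above the housing's origin (only the pockets hold it at that height), within 4 mm of the axis, tilted less than 3.4 degrees (z of bayonet_cap in the frame of filter_housing between 0.0545 and 0.0575 m and horizontal distance between bayonet_cap and filter_housing below 0.004 m and angle between bayonet_cap's own z axis and vertical below 0.06 rad and linear speed of bayonet_cap below 0.02 m/s); the robot touches nothing.
It fails at once if the cap is pressed or twisted against the housing with more than 80 N (contact force between bayonet_cap and filter_housing above 80 N).
It fails at once if a bystander is pushed more than 25 mm (distance of any of nozzle_holder, brass_fitting, drift_punch, marker from where it was at the start of the episode above 0.025 m).
It also fails if it takes over 64 s, if anything falls off the work surface, if the arm or the gripper's body presses on something with over 40 N, if the wrist force passes 120 N, or if a joint passes its speed limit or range.

## Working session

There is one attempt and no reset: what is moved stays moved. The work goes in short steps, Python scripts to look and compute and a tool call to move; the robot and the scene stay as the last step left them, time stands still between calls to the robot, and variables do not carry over. Pictures are saved under pics/ and viewed, at most 10 in all, crops included, and the job is handed in when it is done.

Besides the shell and the picture viewer there is one more tool, called after "Call:" as name(argument=value, ...), one argument or row to a line, values as JSON. play_rows: Moves the arm, as the interface text tells. Its arguments: {"type":"object","properties":{"steps":{"type":"array","items":{"type":"object","properties":{"grip":{"type":"number"},"slide":{"type":"array","items":{"type":"number"}},"turn":{"type":"array","items":{"type":"number"}}}}},"grip_force":{"type":"number"}},"required":["steps"]}

```bash
mkdir -p pics
cat > h.py <<'E'
import numpy as np, cv2
from bench import ctrl
def ray(cam,uv,z,m=None):
    m=m or ctrl.camera_model(cam); K=np.array(m["mtx"]);R=cv2.Rodrigues(np.array(m["rvec"],float))[0];t=np.array(m["tvec"],float).ravel()
    uv=np.atleast_2d(np.array(uv,float)); d=np.c_[(uv[:,0]-K[0,2])/K[0,0],(uv[:,1]-K[1,2])/K[1,1]]
    s=d.copy()
    for _ in range(20): s=d/(1+m["k1"]*(s**2).sum(1,keepdims=True))
    c=-R.T@t; w=np.c_[s,np.ones(len(s))]@R
    return c+w*((z-c[2])/w[:,2])[:,None]
def save(cam,name):
    im=ctrl.capture(cam); cv2.imwrite(f"pics/{name}.png",cv2.cvtColor(im,cv2.COLOR_RGB2BGR)); return im
E
python3 - <<'E'
from h import *
a=save("scene","s1");b=save("top","t1")
cv2.imwrite("pics/both.png",cv2.resize(cv2.cvtColor(np.vstack([a,b]),cv2.COLOR_RGB2BGR),(450,675))[:, :]) 
for q in ["bayonet_cap","cap_bar","filter_housing","rim","nozzle_holder","brass_fitting","drift_punch","marker"]:
    for c in ["top"]:
        r=ctrl.search_frame(q,c)
        for x in r[:2]: print(q,c,round(x["confidence"],2),np.round(x["bbox"],1),ray(c,x["bbox"][:2],0.075 if q in("rim","filter_housing") else 0.05 if "cap" in q else .01).round(3))
print(ctrl.read_state()["clock"])
E
```

```text
bayonet_cap top 0.69 [303.1 159.2  19.9  26.4] [[ 0.518 -0.252  0.05 ]]
cap_bar top 0.68 [304.9 158.1  24.4  26.3] [[ 0.521 -0.256  0.05 ]]
filter_housing top 0.78 [192.1 164.7  34.9  45.2] [[0.495 0.004 0.075]]
rim top 0.75 [191.3 162.9  42.3  42.6] [[0.499 0.006 0.075]]
nozzle_holder top 0.78 [253.2 172.1   8.7  41.5] [[ 0.492 -0.135  0.01 ]]
brass_fitting top 0.47 [253.8 212.3  11.1   2.6] [[ 0.394 -0.139  0.01 ]]
drift_punch top 0.54 [356.5 187.1   7.   43.4] [[ 0.46  -0.387  0.01 ]]
marker top 0.74 [205.2 222.9  48.7  12.8] [[ 0.367 -0.023  0.01 ]]
0.5
```

View pics/t1.png

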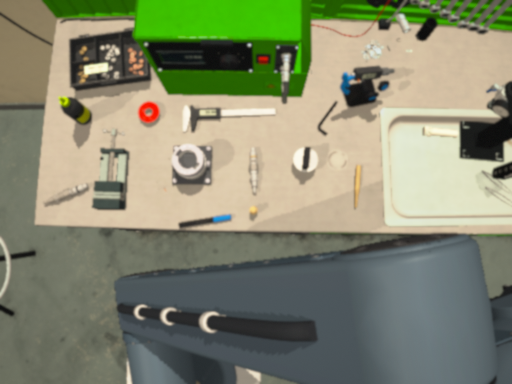

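View pics/s1.png

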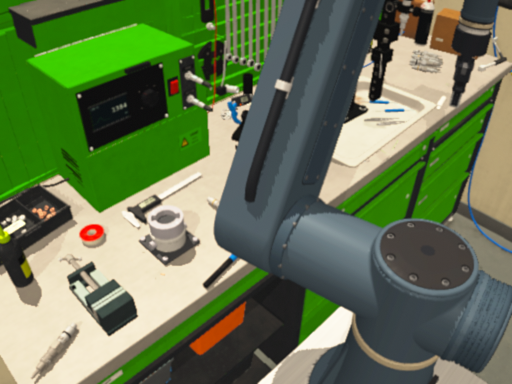

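The top view shows the cap at about (306,159), with its bar running roughly along world x. The housing is at (191,162), the nozzle holder at (254,170), the fitting at (253,212), the punch at (357,187) and the marker at (206,220). The arm hides the cap in the scene view.

Call:
play_rows(
  steps=[
    {"grip":0,"slide":[0.025,0.03,0]},
    {"grip":0,"slide":[0.025,0.03,0]},
    {"grip":0,"slide":[0.025,0.03,0]},
    {"grip":0,"slide":[0.025,0.03,0]},
    {"grip":0,"slide":[0.025,0.03,0]},
    {"grip":0,"slide":[0.025,0.03,0]},
    {"grip":0,"slide":[0.025,0.03,0]},
    {"grip":0,"slide":[0.025,0.03,0]},
    {"grip":0,"slide":[0.025,0.03,0]},
    {"grip":0,"slide":[0.025,0.03,0]},
    {"grip":0,"slide":[0.025,0.03,0]},
    {"grip":0,"slide":[0,0,0]},
    {"grip":0,"slide":[0,0,0]},
  ],
)

```text
validation failed for argument at $.st...
```

Run:
```python
from h import *
from scipy.spatial.transform import Rotation as Ro
s=ctrl.read_state();print(s["tool_pos"],Ro.from_quat(s["orientation"]).as_matrix().round(3),s["clock"],s["wrist_force"])
m=ctrl.camera_model("wrist");R=cv2.Rodrigues(np.array(m["rvec"],float))[0];print("cam",-R.T@np.ravel(m["tvec"]),R.round(2))
im=save("wrist","w1")
for q in ["cap_bar","bayonet_cap"]:
    for x in ctrl.cut_out(q,"wrist")[:1]:
        p=np.argwhere(x["pixels"])[:,::-1]
        print(q,x["confidence"],x["bbox"],cv2.minAreaRect(p.astype(np.float32)))
        w=ray("wrist",p,.063,m)[:,:2].astype(np.float32); print(cv2.minAreaRect(w))
```

```text
[ 0.21654879 -0.5862164   0.2312602 ] [[ 0.938  0.346 -0.   ]
 [ 0.346 -0.938  0.   ]
 [ 0.    -0.    -1.   ]] 0.5 [-0.12436457 -0.67154012 -0.33478524]
cam [ 0.29505894 -0.55772311  0.37417078] [[ 0.35 -0.94  0.  ]
 [-0.89 -0.33  0.32]
 [-0.3  -0.11 -0.95]]
```

View pics/w1.png

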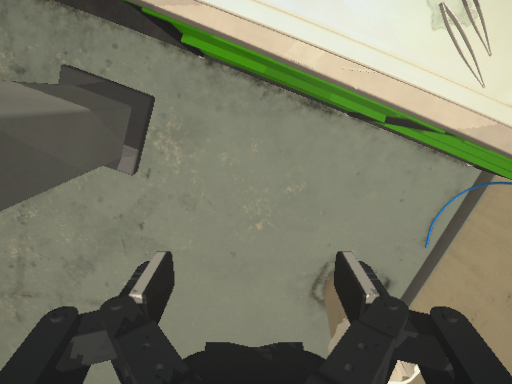

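The call was refused because every row needs a turn. The wrist view shows only floor and the bench edge.

Call:
play_rows(
  steps=[
    {"grip":0,"slide":[0.023,0.03,0],"turn":[0,0,-2]},
    {"grip":0,"slide":[0.023,0.03,0],"turn":[0,0,-2]},
    {"grip":0,"slide":[0.023,0.03,0],"turn":[0,0,-2]},
    {"grip":0,"slide":[0.023,0.03,0],"turn":[0,0,-2]},
    {"grip":0,"slide":[0.023,0.03,0],"turn":[0,0,-2]},
    {"grip":0,"slide":[0.023,0.03,0],"turn":[0,0,-2]},
    {"grip":0,"slide":[0.023,0.03,0],"turn":[0,0,-2]},
    {"grip":0,"slide":[0.023,0.03,0],"turn":[0,0,-2]},
    {"grip":0,"slide":[0.023,0.03,0],"turn":[0,0,-2]},
    {"grip":0,"slide":[0.023,0.03,0],"turn":[0,0,-2]},
    {"grip":0,"slide":[0.023,0.03,0],"turn":[0,0,0]},
    {"grip":0,"slide":[0,0,0],"turn":[0,0,0]},
    {"grip":0,"slide":[0,0,0],"turn":[0,0,0]},
  ],
)

```text
clock: 1.73
tool_pos: [0.4706, -0.2545, 0.2315]
orientation: [1.0, 0.005, 0.0, 0.0]
wrist_force: [-0.8, 0.0, -0.2]
width: 0.0858
finger_force: 0.0
```

```bash
cat > look.py <<'E'
from h import *
import sys
from scipy.spatial.transform import Rotation as Ro
s=ctrl.read_state();print(s["tool_pos"].round(4) if hasattr(s["tool_pos"],"round") else s["tool_pos"],Ro.from_quat(s["orientation"]).as_matrix()[:,0].round(3),s["clock"],s["wrist_force"],s["joint_positions"])
m=ctrl.camera_model("wrist")
im=save("wrist",sys.argv[1])
for a in sys.argv[2:]:
    q,z=a.split(":")
    for x in ctrl.cut_out(q,"wrist")[:1]:
        p=np.argwhere(x["pixels"])[:,::-1]
        print(q,x["confidence"],x["bbox"],cv2.minAreaRect(p.astype(np.float32)))
        w=ray("wrist",p,float(z),m)[:,:2].astype(np.float32); print(cv2.minAreaRect(w),w.mean(0))
E
python3 look.py w2 cap_bar:.063 bayonet_cap:.033
```

```text
[ 0.4706 -0.2545  0.2315] [1.    0.009 0.   ] 1.7333 [-0.8386376   0.04519236 -0.1703922 ] [-7.04677982e-01  4.06372768e-01  1.65827838e+00 -2.09283171e-04
  1.07658411e+00  8.56942142e-01]
cap_bar 0.66 [256.2, 127.3, 51.5, 50.3] ((257.0, 126.0), (50.0, 50.0), 90.0)
((0.5264538526535034, -0.25824037194252014), (0.05253920704126358, 0.05399153381586075), 0.5697803497314453) [ 0.5265417 -0.2580634]
bayonet_cap 0.72 [256.2, 125.2, 56.7, 54.7] ((256.9000244140625, 126.19999694824219), (50.280216217041016, 49.647762298583984), 71.56505584716797)
((0.5235235095024109, -0.2585444450378418), (0.058182068169116974, 0.05835897475481033), 18.08655548095703) [ 0.5238046 -0.2584261]
```

View pics/w2.png

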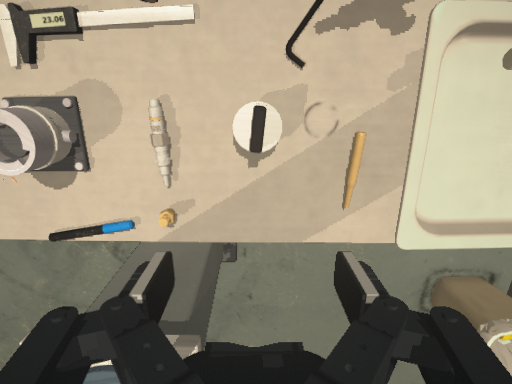

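The cap's bar is at (257,129), tilted a few degrees, with clear space on both sides. The housing is at the left (30,140). I'll segment the black bar for its angle.

Run:
```python
from h import *
im=cv2.imread("pics/w2.png"); g=im.max(2).astype(int)
sub=np.zeros_like(g); sub[100:155,232:283]=1
p=np.argwhere((g<70)&(sub>0))[:,::-1]
w=ray("wrist",p,.063)[:,:2].astype(np.float32);r=cv2.minAreaRect(w);print(len(p),r,w.mean(0))
u=np.linalg.svd(w-w.mean(0),full_matrices=False)[2][0];print(u,np.degrees(np.arctan2(u[1],u[0])))
```

```text
524 ((0.5223209857940674, -0.26173892617225647), (0.01245055254548788, 0.04834436997771263), 84.38798522949219) [ 0.5229061  -0.26183146]
[-0.9950365  0.099511 ] 174.28897
```

Call:
play_rows(
  steps=[
    {"grip":0,"slide":[0.0265,-0.003,-0.02],"turn":[0,0,-3.1]},
    {"grip":0,"slide":[0.0265,-0.0025,-0.03],"turn":[0,0,-3.1]},
    {"grip":0,"slide":[0,0,-0.03],"turn":[0,0,0]},
    {"grip":0,"slide":[0,0,-0.03],"turn":[0,0,0]},
    {"grip":0,"slide":[0,0,-0.03],"turn":[0,0,0]},
    {"grip":0,"slide":[0,0,-0.025],"turn":[0,0,0]},
    {"grip":0,"slide":[0,0,-0.018],"turn":[0,0,0]},
    {"grip":0,"slide":[0,0,-0.0095],"turn":[0,0,0]},
    {"grip":0,"slide":[0,0,0],"turn":[0,0,0]},
    {"grip":0.5,"slide":[0,0,0],"turn":[0,0,0]},
    {"grip":1,"slide":[0,0,0],"turn":[0,0,0]},
    {"grip":1,"slide":[0,0,0],"turn":[0,0,0]},
    {"grip":1,"slide":[0,0,0],"turn":[0,0,0]},
    {"grip":1,"slide":[0,0,0],"turn":[0,0,0]},
    {"grip":1,"slide":[0,0,0],"turn":[0,0,0]},
    {"grip":1,"slide":[0,0,0],"turn":[0,0,0]},
    {"grip":1,"slide":[0,0,0],"turn":[0,0,0]},
  ],
  grip_force=60,
)

```text
clock: 3.3
tool_pos: [0.5227, -0.2616, 0.0392]
orientation: [0.999, -0.052, 0.0, 0.0]
wrist_force: [-0.6, 0.7, 2.4]
width: 0.013
finger_force: 61.7
```

Call:
play_rows(
  steps=[
    {"grip":1,"slide":[0,0,0.03],"turn":[0,0,0]},
    {"grip":1,"slide":[0,0,0.04],"turn":[0,0,0]},
    {"grip":1,"slide":[0,0,0.04],"turn":[0,0,0]},
    {"grip":1,"slide":[-0.01,0.025,0.03],"turn":[0,0,0]},
    {"grip":1,"slide":[-0.01,0.03,0.03],"turn":[0,0,0]},
    {"grip":1,"slide":[-0.01,0.03,0.03],"turn":[0,0,0]},
    {"grip":1,"slide":[-0.01,0.03,0],"turn":[0,0,0]},
    {"grip":1,"slide":[-0.01,0.03,0],"turn":[0,0,0]},
    {"grip":1,"slide":[-0.01,0.03,0],"turn":[0,0,0]},
    {"grip":1,"slide":[-0.01,0.03,0],"turn":[0,0,1]},
    {"grip":1,"slide":[-0.01,0.03,0],"turn":[0,0,1]},
    {"grip":1,"slide":[-0.01,0.03,0],"turn":[0,0,2]},
    {"grip":1,"slide":[0,0,0],"turn":[0,0,2]},
    {"grip":1,"slide":[0,0,0],"turn":[0,0,0]},
    {"grip":1,"slide":[0,0,0],"turn":[0,0,0]},
  ],
)

```text
clock: 4.55
tool_pos: [0.4336, 0.0007, 0.2362]
orientation: [1.0, 0.001, 0.0, 0.0]
wrist_force: [0.8, 0.3, -1.4]
width: 0.0126
finger_force: 61.1
```

```bash
python3 look.py w3 rim:.075 filter_housing:.075 bayonet_cap:.22
python3 -c "
import cv2;i=cv2.imread('pics/w3.png');cv2.imwrite('pics/w3b.png',cv2.resize(i,(800,600),interpolation=cv2.INTER_CUBIC))"
```

```text
[0.4336 0.0007 0.2362] [1.    0.001 0.001] 4.55 [ 0.76578292  0.29367706 -1.43135284] [-2.57027251e-01  2.62741651e-01  1.88442714e+00 -4.14871419e-04
  9.93798766e-01  1.31263745e+00]
rim 0.87 [238.6, 105.8, 81.8, 79.5] ((240.0, 104.5), (81.0, 80.0), 90.0)
((0.5107960104942322, 0.014319973066449165), (0.07975959032773972, 0.08215684443712234), 0.043253183364868164) [0.5126535  0.01336803]
filter_housing 0.7 [238.9, 104.7, 78.2, 79.2] ((240.5, 103.99999237060547), (76.99998474121094, 79.99998474121094), 0.0)
((0.5112972855567932, 0.013877753168344498), (0.07866711169481277, 0.07905396074056625), 0.30393534898757935) [0.513056   0.01319472]
bayonet_cap 0.83 [253.9, 254.8, 104.2, 127.2] ((248.4715576171875, 251.10067749023438), (96.41963195800781, 111.23816680908203), 34.215702056884766)
((0.4212020933628082, 0.004338379949331284), (0.06279470026493073, 0.08464580029249191), 61.9356689453125) [4.3047583e-01 1.9944285e-04]
```

View pics/w3b.png

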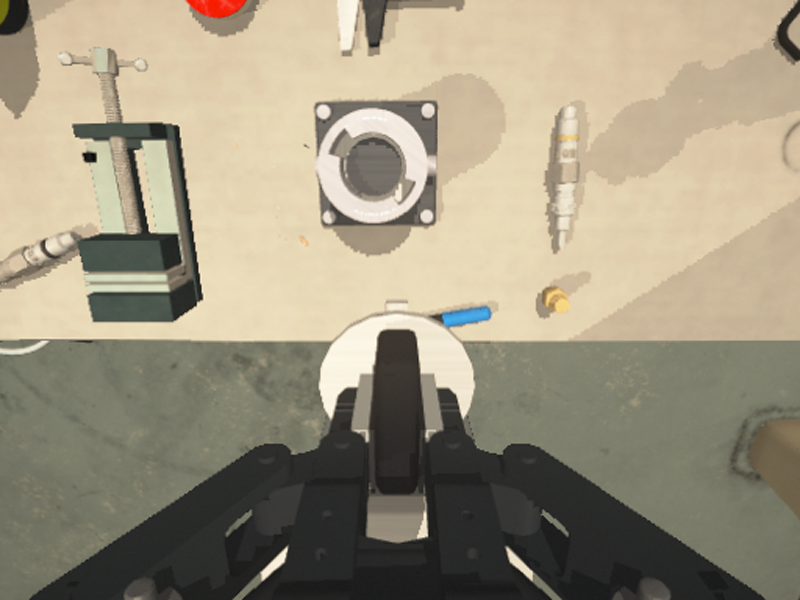

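The housing ring is at (372,166) in this 800x600 view. Its slots are at about (343,143) and (405,188), so the slot line runs roughly 50° anticlockwise of world x. The cap is held cleanly, with its bar along tool x. I'll rectify and measure both.

```bash
cat > rect.py <<'E'
from h import *
m=ctrl.camera_model("wrist")
def rect(im,cx,cy,z,half,n):  # rows: x down from +half ; cols: y left positive
    K=np.array(m["mtx"]);R=cv2.Rodrigues(np.array(m["rvec"],float))[0];t=np.array(m["tvec"],float).ravel()
    X=cx+np.linspace(half,-half,n);Y=cy+np.linspace(half,-half,n)
    gx,gy=np.meshgrid(X,Y,indexing="ij");P=np.stack([gx,gy,np.full_like(gx,z)],-1)@R.T+t
    s=P[...,:2]/P[...,2:];s=s*(1+m["k1"]*(s**2).sum(-1,keepdims=True))
    return cv2.remap(im,(s[...,0]*K[0,0]+K[0,2]).astype(np.float32),(s[...,1]*K[1,1]+K[1,2]).astype(np.float32),cv2.INTER_CUBIC)
E
python3 - <<'E'
from rect import *
im=cv2.imread("pics/w3.png")
A=rect(im,.505,.009,.075,.055,400)
g=A.min(2)
k=110/400/1000
# outer ring circle: bright blob
for th in (110,130,150):
    bw=((g>th)).astype(np.uint8)
c=cv2.HoughCircles(cv2.GaussianBlur(g,(7,7),2),cv2.HOUGH_GRADIENT,1,20,param1=80,param2=20,minRadius=120,maxRadius=142)
for x in (c[0][:3] if c is not None else []): print("outer",.505+.055-x[1]*k,.009+.055-x[0]*k,x[2]*k)
c=cv2.HoughCircles(cv2.GaussianBlur(g,(7,7),2),cv2.HOUGH_GRADIENT,1,20,param1=80,param2=15,minRadius=72,maxRadius=88)
for x in (c[0][:3] if c is not None else []): print("bore",.505+.055-x[1]*k,.009+.055-x[0]*k,x[2]*k)
z=ctrl.read_state()["tool_pos"]
D=rect(im,z[0],z[1],z[2]-.006,.055,400)
cv2.imwrite("pics/r.png",np.hstack([A,D]))
E
```

```text
outer 0.5106375 0.014912505 0.036052503
bore 0.5103625 0.015187502 0.0220275
```

View pics/r.png

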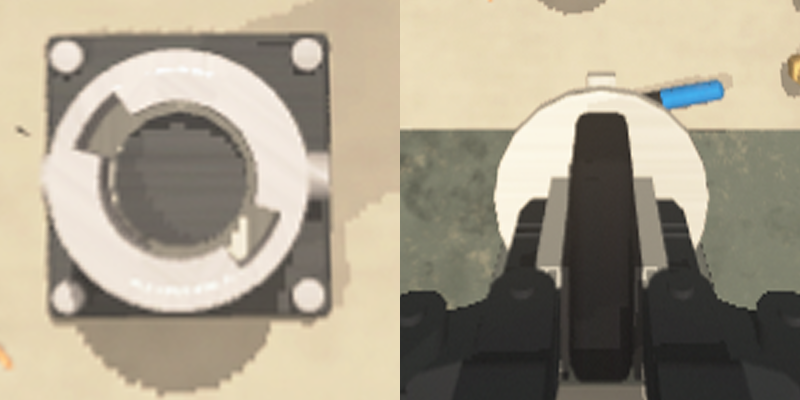

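The ring centre is at (0.5105, 0.015), and the fitted radii of 36 and 22 mm match. The slot edges put the slot line at about 55°. The cap sits about 1 mm ahead of the TCP in the grip.

Call:
play_rows(
  steps=[
    {"grip":1,"slide":[0.0095,0.00175,0],"turn":[0,0,6.9]},
    {"grip":1,"slide":[0.0095,0.00175,0],"turn":[0,0,6.9]},
    {"grip":1,"slide":[0.0095,0.00175,0],"turn":[0,0,6.9]},
    {"grip":1,"slide":[0.0095,0.00175,0],"turn":[0,0,6.9]},
    {"grip":1,"slide":[0.0095,0.00175,0],"turn":[0,0,6.9]},
    {"grip":1,"slide":[0.0095,0.00175,0],"turn":[0,0,6.9]},
    {"grip":1,"slide":[0.0095,0.00175,0],"turn":[0,0,6.9]},
    {"grip":1,"slide":[0.0095,0.00175,0],"turn":[0,0,6.9]},
    {"grip":1,"slide":[0,0,-0.03],"turn":[0,0,0]},
    {"grip":1,"slide":[0,0,-0.03],"turn":[0,0,0]},
    {"grip":1,"slide":[0,0,-0.03],"turn":[0,0,0]},
    {"grip":1,"slide":[0,0,-0.025],"turn":[0,0,0]},
    {"grip":1,"slide":[0,0,0],"turn":[0,0,0]},
    {"grip":1,"slide":[0,0,0],"turn":[0,0,0]},
  ],
)

```text
clock: 5.92
tool_pos: [0.5089, 0.0141, 0.1201]
orientation: [0.886, 0.463, -0.001, -0.001]
wrist_force: [-0.4, 1.2, -1.0]
width: 0.0127
finger_force: 61.0
```

Call:
play_rows(
  steps=[
    {"grip":1,"slide":[0.0006,0.0004,-0.004],"turn":[0,0,0]},
    {"grip":1,"slide":[0,0,-0.003],"turn":[0,0,0]},
    {"grip":1,"slide":[0,0,-0.002],"turn":[0,0,0]},
    {"grip":1,"slide":[0,0,-0.002],"turn":[0,0,0]},
    {"grip":1,"slide":[0,0,-0.002],"turn":[0,0,0]},
    {"grip":1,"slide":[0,0,0],"turn":[0,0,0]},
  ],
)

```text
clock: 6.42
tool_pos: [0.5099, 0.0151, 0.1083]
orientation: [0.886, 0.464, 0.0, 0.0]
wrist_force: [-0.3, 0.6, -2.8]
width: 0.0127
finger_force: 61.1
```

Call:
play_rows(
  steps=[
    {"grip":1,"slide":[0,0,-0.001],"turn":[0,0,0]},
    {"grip":1,"slide":[0,0,-0.001],"turn":[0,0,0]},
    {"grip":1,"slide":[0,0,-0.001],"turn":[0,0,0]},
    {"grip":1,"slide":[0,0,-0.001],"turn":[0,0,0]},
    {"grip":1,"slide":[0,0,0],"turn":[0,0,0]},
  ],
)

```text
clock: 6.83
tool_pos: [0.5099, 0.0151, 0.1039]
orientation: [0.886, 0.464, -0.0, -0.0]
wrist_force: [-1.2, 1.3, -2.3]
width: 0.0126
finger_force: 61.1
```

Call:
play_rows(
  steps=[
    {"grip":1,"slide":[0,0,-0.001],"turn":[0,0,0]},
    {"grip":1,"slide":[0,0,-0.001],"turn":[0,0,0]},
    {"grip":1,"slide":[0,0,-0.001],"turn":[0,0,0]},
    {"grip":1,"slide":[0,0,-0.001],"turn":[0,0,0]},
    {"grip":1,"slide":[0,0,0],"turn":[0,0,0]},
  ],
)

```text
clock: 7.25
tool_pos: [0.51, 0.0151, 0.1004]
orientation: [0.886, 0.464, 0.0, -0.0]
wrist_force: [-1.6, 1.1, 2.4]
width: 0.0128
finger_force: 61.8
```

The lugs are through the ring and the cap is on the spring. I'll keep pushing down.

Call:
play_rows(
  steps=[
    {"grip":1,"slide":[0,0,-0.0015],"turn":[0,0,0]},
    {"grip":1,"slide":[0,0,-0.0015],"turn":[0,0,0]},
    {"grip":1,"slide":[0,0,-0.0015],"turn":[0,0,0]},
    {"grip":1,"slide":[0,0,-0.001],"turn":[0,0,0]},
    {"grip":1,"slide":[0,0,0],"turn":[0,0,0]},
  ],
)

```text
clock: 7.67
tool_pos: [0.5101, 0.015, 0.0948]
orientation: [0.886, 0.464, 0.0, 0.0]
wrist_force: [-1.2, 0.6, 5.7]
width: 0.0128
finger_force: 62.3
```

Call:
play_rows(
  steps=[
    {"grip":1,"slide":[0,0,-0.0015],"turn":[0,0,0]},
    {"grip":1,"slide":[0,0,-0.0015],"turn":[0,0,0]},
    {"grip":1,"slide":[0,0,-0.0015],"turn":[0,0,0]},
    {"grip":1,"slide":[0,0,-0.001],"turn":[0,0,0]},
    {"grip":1,"slide":[0,0,0],"turn":[0,0,0]},
  ],
)

```text
clock: 8.08
tool_pos: [0.5101, 0.0151, 0.0896]
orientation: [0.886, 0.464, 0.0, 0.0]
wrist_force: [-2.7, 1.4, 7.7]
width: 0.0128
finger_force: 62.6
```

Call:
play_rows(
  steps=[
    {"grip":1,"slide":[0,0,-0.0007],"turn":[0,0,0]},
    {"grip":1,"slide":[0,0.0001,0],"turn":[0,0,-4]},
    {"grip":1,"slide":[0,0.0001,0],"turn":[0,0,-4]},
    {"grip":1,"slide":[0,0.0001,0],"turn":[0,0,-4]},
    {"grip":1,"slide":[0,0,0],"turn":[0,0,0]},
  ],
)

```text
clock: 8.5
tool_pos: [0.5109, 0.0152, 0.0892]
orientation: [0.93, 0.368, 0.001, 0.001]
wrist_force: [-1.2, 1.3, 8.8]
width: 0.0131
finger_force: 62.6
```

```bash
python3 -c "
from bench import ctrl
s=ctrl.read_state();print(s['torque'],s['wrist_force'])"
```

```text
[ 0.22456203  0.29681855 -0.04463455] [-1.22872028  1.29401552  8.75018099]
```

It turned freely past the slot edge. I'll continue toward the pocket.

Call:
play_rows(
  steps=[
    {"grip":1,"slide":[0,0.0001,0],"turn":[0,0,-5]},
    {"grip":1,"slide":[0,0.0001,0],"turn":[0,0,-5]},
    {"grip":1,"slide":[0,0.0001,0],"turn":[0,0,-5]},
    {"grip":1,"slide":[0,0.0001,0],"turn":[0,0,-5]},
    {"grip":1,"slide":[0,0.0001,0],"turn":[0,0,-5]},
    {"grip":1,"slide":[0,0.0001,0],"turn":[0,0,-5]},
    {"grip":1,"slide":[0,0.0001,0],"turn":[0,0,-5]},
    {"grip":1,"slide":[0,0,0],"turn":[0,0,-5]},
    {"grip":1,"slide":[0,0,0],"turn":[0,0,-4]},
    {"grip":1,"slide":[0,0,0],"turn":[0,0,-3]},
    {"grip":1,"slide":[0,0,0],"turn":[0,0,0]},
  ],
)

```text
clock: 9.42
tool_pos: [0.5114, 0.0155, 0.0894]
orientation: [0.999, -0.033, 0.002, 0.0]
wrist_force: [-0.9, 1.1, 7.6]
width: 0.0127
finger_force: 62.6
```

```bash
python3 -c "
from bench import ctrl
s=ctrl.read_state();print(s['torque'],s['wrist_force'])"
```

```text
[ 0.07296621  0.22278151 -0.07927094] [-0.94135419  1.08670484  7.60714118]
```

Call:
play_rows(
  steps=[
    {"grip":1,"slide":[0,0,0],"turn":[0,0,-1.5]},
    {"grip":1,"slide":[0,0,0],"turn":[0,0,-1.5]},
    {"grip":1,"slide":[0,0,0],"turn":[0,0,0]},
  ],
)

```text
clock: 9.67
tool_pos: [0.5114, 0.0156, 0.0894]
orientation: [0.998, -0.059, 0.002, 0.0]
wrist_force: [-0.3, 0.2, 8.9]
width: 0.0129
finger_force: 62.6
```

```bash
python3 -c "
from bench import ctrl
s=ctrl.read_state();print(s['torque'],s['wrist_force'])"
```

```text
[0.11517284 0.18761944 0.00233066] [-0.344025    0.17101653  8.93164467]
```

Call:
play_rows(
  steps=[
    {"grip":1,"slide":[0,0,0.0015],"turn":[0,0,0]},
    {"grip":1,"slide":[0,0,0.0015],"turn":[0,0,0]},
    {"grip":1,"slide":[0,0,0.001],"turn":[0,0,0]},
    {"grip":1,"slide":[0,0,0.001],"turn":[0,0,0]},
    {"grip":1,"slide":[0,0,0],"turn":[0,0,0]},
    {"grip":1,"slide":[0,0,0],"turn":[0,0,0]},
  ],
)

```text
clock: 10.17
tool_pos: [0.5115, 0.0156, 0.0942]
orientation: [0.998, -0.059, 0.002, 0.0]
wrist_force: [-0.6, -0.0, 6.4]
width: 0.0129
finger_force: 62.3
```

The cap rose past 53 mm with only the spring force on it, so the lugs are in the pockets. Releasing.

Call:
play_rows(
  steps=[
    {"grip":1,"slide":[0,0,0.0007],"turn":[0,0,0]},
    {"grip":1,"slide":[0,0,0],"turn":[0,0,0]},
    {"grip":0.7,"slide":[0,0,0],"turn":[0,0,0]},
    {"grip":0.4,"slide":[0,0,0],"turn":[0,0,0]},
    {"grip":0.2,"slide":[0,0,0],"turn":[0,0,0]},
    {"grip":0.2,"slide":[0,0,0],"turn":[0,0,0]},
    {"grip":0.2,"slide":[0,0,0],"turn":[0,0,0]},
    {"grip":0.2,"slide":[0,0,0.01],"turn":[0,0,0]},
    {"grip":0.2,"slide":[0,0,0.02],"turn":[0,0,0]},
    {"grip":0.2,"slide":[0,0,0.03],"turn":[0,0,0]},
    {"grip":0.2,"slide":[-0.02,0,0.04],"turn":[0,0,0]},
    {"grip":0.2,"slide":[-0.03,0,0.03],"turn":[0,0,0]},
    {"grip":0.2,"slide":[-0.03,0,0],"turn":[0,0,0]},
    {"grip":0.2,"slide":[0,0,0],"turn":[0,0,0]},
    {"grip":0.2,"slide":[0,0,0],"turn":[0,0,0]},
  ],
)

```text
clock: 11.42
tool_pos: [0.4305, 0.0163, 0.222]
orientation: [0.998, -0.059, 0.0, 0.0]
wrist_force: [0.2, -0.4, -0.4]
width: 0.0686
finger_force: 0.0
```

```bash
python3 look.py w4 bayonet_cap:.089 filter_housing:.075
python3 - <<'E'
from rect import *
im=cv2.imread("pics/w4.png")
D=rect(im,.51,.015,.089,.055,400); cv2.imwrite("pics/r4.png",np.hstack([cv2.resize(im,(400,400))*0+cv2.resize(im,(400,400)),D]))
c=cv2.HoughCircles(cv2.GaussianBlur(D.min(2),(7,7),2),cv2.HOUGH_GRADIENT,1,20,param1=80,param2=15,minRadius=95,maxRadius=125)
k=.11/400
for x in (c[0][:2] if c is not None else []): print(.565-x[1]*k,.07-x[0]*k,x[2]*k)
E
```

```text
[0.4305 0.0163 0.222 ] [ 0.993 -0.117  0.001] 11.4167 [ 0.17519076 -0.43877904 -0.425084  ] [-2.22808106e-01  2.81523092e-01  1.90902863e+00  6.81480406e-06
  9.50069202e-01  1.46564488e+00]
bayonet_cap 0.8 [243.8, 102.9, 66.8, 69.3] ((244.00003051757812, 101.50001525878906), (65.76092529296875, 64.34671783447266), 45.0)
((0.5120436549186707, 0.015095766633749008), (0.05941130965948105, 0.0588398315012455), 38.040611267089844) [0.5122894  0.01514024]
filter_housing 0.75 [243.6, 103.1, 67.4, 67.0] ((244.0, 102.49998474121094), (67.39894104003906, 64.65496826171875), 59.03623962402344)
((0.5108770728111267, 0.015806380659341812), (0.06346128135919571, 0.06244125962257385), 23.278339385986328) [0.5118734  0.01584564]
0.5131625 0.015137501 0.03421
0.5181125 0.0178875 0.0339075
```

View pics/r4.png

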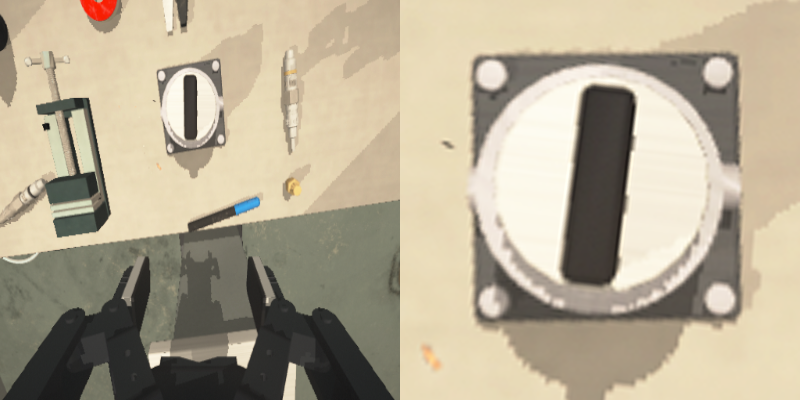

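The picture shows the cap sitting level and centred on the ring, with its bar at about -7° (the pocket position). The bystanders are where they were and the gripper is clear.

```bash
python3 -c "
from bench import ctrl
print(ctrl.job_done())"
```

```text
the job is handed in; nothing more can be done
None
```

The cap is locked in the housing pockets, level and released, and the job was handed in at about 11.5 s; highest wrist force read was about 9 N, and the bystanders look undisturbed in the last picture.

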